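Unstack the heater blocks into their trays

ROBOT

A 6-joint arm with a two-finger parallel gripper is mounted at the origin on the work surface. World frame = base frame: x ahead of the robot, y to its left, z up, the work surface at z = 0. Lengths are in m, angles in rad, forces in N, time in s.
With the tool pointing down it reaches from about 0.425 to 0.95 m from the base axis. Payload 3.5 kg.
Tool frame: the origin (TCP) lies on the centre line of the jaws, within the pads' length; the fingertips stand 14 mm ahead of it and the grasp point (between the pads) lies 5 mm behind it (ctrl.finger_overhang is the distance from the TCP to the fingertips, in m); z points along the fingers, y is the line along which they close (so a half turn about z gives the same grasp; the last joint's range is limited). The gripper opens to 85 mm and grips with 20 to 120 N. Pads are 22 mm wide; open, the fingers measure 114 mm over their backs; the gripper's body (76 mm by 85 mm) begins 54 mm behind the grasp point. The pads swing forward as they close: fully open they stand 13 mm farther back than shut.
Start: joints at [1, 0.286, 1.577, -0, 1.279, -0.15], TCP at [0.276, 0.616, 0.245] pointing down, gripper open.
Joint ranges: [-2.77, 2.77], [-0.9, 2.22], [0.21, 2.48], [-1.53, 4.67], [0.24, 2.81], [-2.84, 2.84]. Speed limits (rad/s): [2.79, 2.79, 3.14, 3.14, 3.14, 3.14].

INTERFACE

Orientations are given as a unit quaternion [x, y, z, w].
In Python, from plant import ctrl gives the robot as it stands.
- The arm moves only by the tool send_rows, never from a script. Its argument "moves" is text: rows parted by semicolons, each of 7 numbers parted by spaces: the turn, a rotation vector about the tool's x, y, z in units of 360 degrees (1.0 is 360 degrees), then the shift along the tool's x, y, z in units of 20 cm (1.0 is 20 cm), then the gripper's target within -1 to 1 (fully open at 1, half-way at 0, shut at -1). A call has 1 to 12 rows; each row is the pose to reach, as a shift and turn from the pose commanded when the call began, along the tool's axes at that moment, turning the shorter way round; what a row does not reach only later rows make up. A row lasts 1/8 s, in which the tool goes at most 62.5 mm and 10.7 degrees, less where a joint would pass 70% of its speed; a pose out of reach is approached as far as the arm can. A call with a number of a shift or a turn outside -1 to 1 is refused whole. A call with a gripper value outside its range is refused whole. The fingers move at their own pace and stop on an object; "newtons" is the grip in N (left out, the last holds). Time passes only in rows, so rows that repeat a pose let the fingers close. It gives the time, the measured TCP pose, the force, the opening and the grip force at its end, in the units of the state.
- ctrl.get_state(): the state, without advancing time (a new reading comes with each control period).
- ctrl.read_camera(name): name is "scene" or "top" or "wrist"; returns a dict with "image" (384x512x3 uint8, red, green, blue), "fovy" (degrees; the focal length in pixels is half the picture's height over the tangent of half this angle, whatever the lens; pixels are square), "cx", "cy" (the principal point, pixels), "extrinsics" (4x4, takes a point from camera to world coordinates). Camera axes: x right, y up, looking along -z (the intrinsics and any distortion apply to the point x, -y, -z); pixel columns grow to the right and rows downward; lengths in m; the calibration is good to about 2 mm. A picture is of the moment at which its call begins. There is no depth.
- ctrl.sign_off(): hands the job in; it is judged then, once.
The state is a dict: "time": time; "qpos": joint angles; "dq": joint speeds; "joint_efforts": joint torques, N m; "eef_pos": TCP position; "tcp_rot": TCP orientation; "contact_force": force on the tool from outside, world axes, zero at the start; "wrist_torque": the same for the moment, N m; "opening": opening from 0.0 (shut) to 1.0 (fully open); "finger_force": force on a finger pad.
Only numpy, scipy, OpenCV 4.12 (cv2) and the standard library are available. Lean on these libraries where they do the work, as an engineer would, in place of code of your own. Each camera call takes 0.05 s, during which the arm holds its last target. There are 200 camera calls.

TASK

The four aluminium insert blocks of the dry-block heater are stacked on the bench. Take the stack apart one block at a time from the top down, and set each upright and flat on the floor of the shallow blue-rimmed tray that has its own shape and size (slim, round, square, long), finishing each before you take the next. Do not let any block tip over, and leave the brown bottle and the pipette where they are.

Things in the scene. Friction and masses are not known exactly. Their poses are not given: they have to be found in the camera images.
- slim_block_mid (a point): Loose: the smallest block: a slim upright aluminium bar, 36 (x) x 20 (y) x 52 mm high, two small dark holes in its top; top of the stack at the start. This point is its centre, 26 mm above its underside; z is up, x and y run along its sides. About 0.085 kg. The four blocks stand in one stack (208 mm tall), centred on one another within a few mm and a little twisted.
- round_block_mid (a point): Loose: the round aluminium block, an upright cylinder 42 mm in diameter and 52 mm high, one large dark hole in its top; second from the top of the stack at the start. This point is its centre, 26 mm above its underside; z is up. About 0.15 kg. The four blocks stand in one stack (208 mm tall), centred on one another within a few mm and a little twisted.
- square_block_mid (a point): Loose: the square aluminium block, 50 x 50 x 52 mm high, four dark holes in its top; third from the top of the stack at the start. This point is its centre, 26 mm above its underside; z is up, x and y run along its sides. About 0.28 kg. The four blocks stand in one stack (208 mm tall), centred on one another within a few mm and a little twisted.
- long_block_mid (a point): Loose: the largest block: a long aluminium block, 96 (x) x 58 (y) x 52 mm high, six dark holes in its top; bottom of the stack at the start, standing straight on the bench. This point is its centre, 26 mm above its underside; z is up, x and y run along its sides. About 0.6 kg. The four blocks stand in one stack (208 mm tall), centred on one another within a few mm and a little twisted.
- slim_tray_floor (a point): Fixed: the smallest tray, oblong, 52 (x) x 36 (y) mm inside the rim, blue plastic rim and white floor, for the slim block. Rim 4 mm wide, its top 6 mm above the bench and 4 mm above the tray's floor. This point is the centre of the tray's floor, 2 mm above the bench; z is up, x and y run along its sides.
- round_tray_floor (a point): Fixed: the round tray, 58 mm in diameter inside the rim, blue plastic rim and white floor, for the round block. Rim 4 mm wide, its top 6 mm above the bench and 4 mm above the tray's floor. This point is the centre of the tray's floor, 2 mm above the bench; z is up.
- square_tray_floor (a point): Fixed: the square tray, 66 x 66 mm inside the rim, blue plastic rim and white floor, for the square block. Rim 4 mm wide, its top 6 mm above the bench and 4 mm above the tray's floor. This point is the centre of the tray's floor, 2 mm above the bench; z is up, x and y run along its sides.
- long_tray_floor (a point): Fixed: the largest tray, oblong, 112 (x) x 74 (y) mm inside the rim, blue plastic rim and white floor, for the long block. Rim 4 mm wide, its top 6 mm above the bench and 4 mm above the tray's floor. This point is the centre of the tray's floor, 2 mm above the bench; z is up, x and y run along its sides.
- reagent_bottle: Bystander, leave alone: upright brown glass bottle with a white cap, 60 mm in diameter, 120 mm tall. Origin at the centre of its underside, z up.
- pipette: Bystander, leave alone: black hand pipette lying on the bench, 257 mm long, up to 30 mm wide and 28 mm high. Its x axis runs along it towards the yellow tip; origin at bench height, 132 mm from the handle end, 125 mm from the tip.

How it is judged:
By the outcome, as a careful person would: the job done as asked, in the order asked, and still so for the second after the job is handed in, with the robot touching nothing.
It also fails if it takes over 120 s, if anything falls off the work surface, if the arm or the gripper's body presses on something with over 40 N, if the wrist force passes 120 N, or if a joint passes its speed limit or range.

## Working session

There is one attempt and no reset: what is moved stays moved. The work goes in short steps, Python scripts to look and compute and a tool call to move; the robot and the scene stay as the last step left them, time stands still between calls to the robot, and variables do not carry over. Pictures are saved under pics/ and viewed, at most 14 in all, crops included, and the job is handed in when it is done.

Besides the shell and the picture viewer there is one more tool, called after "Request:" as a command line: name --argument value ..., lists and objects as JSON in quotes. send_rows: Moves the arm, as the interface text tells. Its arguments: {"type":"object","properties":{"moves":{"type":"string"},"newtons":{"type":"number"}},"required":["moves"]}

```bash
ls; mkdir -p pics; cat > h.py <<'E'
from plant import ctrl
import numpy as np, cv2
from scipy.spatial.transform import Rotation as R
def snap(n,f=None):
    c=ctrl.read_camera(n)
    if f: cv2.imwrite('pics/'+f,c['image'][:,:,::-1])
    return c
def K(c):
    h=c['image'].shape[0]; return h/2/np.tan(np.radians(c['fovy'])/2)
def ray(c,u,v):
    f=K(c);E=np.array(c['extrinsics']);d=np.array([(u-c['cx'])/f,-(v-c['cy'])/f,-1.]);return E[:3,3],E[:3,:3]@d
def px2w(c,u,v,z):
    o,d=ray(c,u,v);return o+d*(z-o[2])/d[2]
def w2px(c,p):
    E=np.array(c['extrinsics']);q=E[:3,:3].T@(np.array(p)-E[:3,3]);f=K(c);return c['cx']+f*q[0]/-q[2],c['cy']-f*q[1]/-q[2]
E
python3 - <<'E'
from h import *
for n in('scene','top','wrist'):
    c=snap(n,n+'0.png');print(n,{k:v for k,v in c.items() if k!='image'})
    import pickle;pickle.dump(c,open(n+'0.pkl','wb'))
print(ctrl.get_state(), ctrl.finger_overhang)
E
```

```text
pics
scene {'fovy': 53.347352791259034, 'cx': 255.89947234265458, 'cy': 190.06369668442042, 'extrinsics': array([[ 0.65763787, -0.58423927,  0.47558059,  0.98957486],
       [ 0.75308065,  0.49347366, -0.43514742, -0.41035617],
       [ 0.01954372,  0.64431997,  0.76450626,  0.84937249],
       [ 0.        ,  0.        ,  0.        ,  1.        ]])}
top {'fovy': 42.59627963211149, 'cx': 262.808744511508, 'cy': 192.62740064986377, 'extrinsics': array([[-0.02310377,  0.99550957, -0.09179826,  0.46329901],
       [-0.99965635, -0.02414199, -0.01021539,  0.01266563],
       [-0.01238571,  0.0915307 ,  0.99572523,  1.34338004],
       [ 0.        ,  0.        ,  0.        ,  1.        ]])}
wrist {'fovy': 68.52268688134198, 'cx': 254.97141001211264, 'cy': 194.64671441818507, 'extrinsics': array([[ 0.4083574 , -0.87387771, -0.26378395,  0.20850216],
       [ 0.91282088,  0.39045716,  0.11958783,  0.64598332],
       [-0.0015088 , -0.28962208,  0.95713989,  0.3740748 ],
       [ 0.        ,  0.        ,  0.        ,  1.        ]])}
{'time': 0.15, 'qpos': array([ 9.99997969e-01,  2.87037279e-01,  1.57781502e+00, -1.60168839e-05,
        1.27859053e+00, -1.50005292e-01]), 'dq': array([ 5.61549289e-05, -2.65286189e-03, -2.88133534e-03,  1.00703768e-03,
       -1.51731434e-03, -2.86870042e-05]), 'joint_efforts': array([ 5.25651139e-04, -4.06601107e+01, -2.93141896e+01, -1.74546517e-04,
        3.98433374e-03, -1.09995895e-05]), 'eef_pos': array([0.2754484 , 0.61572359, 0.24422873]), 'tcp_rot': array([ 2.08845353e-01,  9.77948241e-01, -8.68362223e-04, -3.19059239e-04]), 'contact_force': array([-0.54633209,  0.34718921,  0.4390131 ]), 'wrist_torque': array([ 0.00207895, -0.03448892,  0.06003949]), 'finger_force': 0.0, 'opening': 0.9989136699153026} 0.014
```

View pics/top0.png

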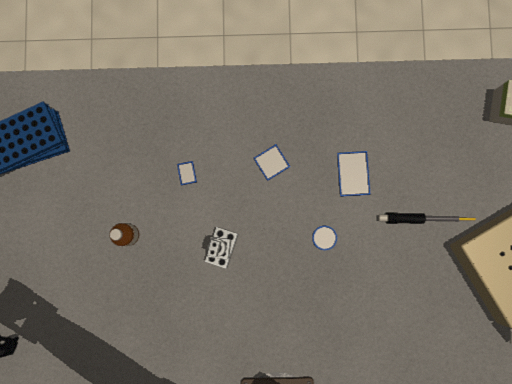

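View pics/scene0.png

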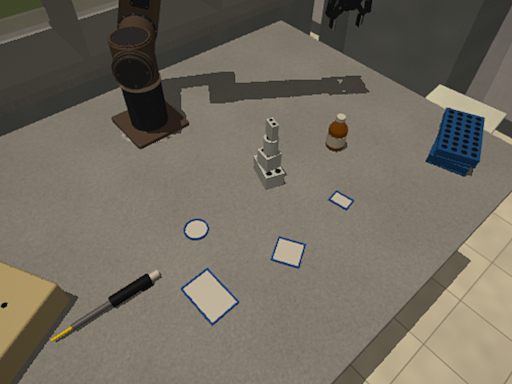

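The top view shows the stack at (220,247), with the slim tray at (187,173), the square at (271,162), the long at (353,174) and the round at (324,238). The bottle is at (122,234) and the pipette runs from (380,218) to (475,219). The scene view agrees. I'll measure the trays from their blue rims.

```bash
cat > t.py <<'E'
from h import *
import pickle
def trays(c,amin=60):
    im=c['image'].astype(int); m=((im[:,:,2]>im[:,:,0]+50)&(im[:,:,2]>90)).astype(np.uint8)
    cs,_=cv2.findContours(m,cv2.RETR_EXTERNAL,cv2.CHAIN_APPROX_NONE)
    for k in cs:
        if cv2.contourArea(k)<amin: continue
        w=np.array([px2w(c,u,v,.006)[:2] for u,v in k[:,0,:]])*1000
        r=cv2.minAreaRect(w.astype(np.float32)); print(np.round(r[0],1),np.round(r[1],1),round(r[2],1))
if __name__=='__main__':
    for n in('top','scene'):
        print(n);trays(pickle.load(open(n+'0.pkl','rb')))
    c=pickle.load(open('top0.pkl','rb'))['image'][215:280,190:255,::-1]
    d=pickle.load(open('scene0.pkl','rb'))['image'][110:200,230:305,::-1]
    a=cv2.resize(c,(390,390),interpolation=cv2.INTER_CUBIC);b=cv2.resize(d,(400,480),interpolation=cv2.INTER_CUBIC)
    o=np.zeros((480,790,3),np.uint8);o[:390,:390]=a;o[:,390:]=b;cv2.imwrite('pics/st.png',o)
E
python3 t.py
```

```text
top
[ 461.  -137.4] [62.2 61.9] 88.7
[670.6   1.1] [73.8 72.9] 30.5
[764.4 692.1] [123.  179.9] 24.1
scene
[ 635.2 -224.9] [119.3  81.8] 2.1
[671.5  -1.8] [73.3 74.3] 30.9
[ 462.2 -139.1] [64.6 60.8] 49.7
[647.1 231.3] [59.1 43.9] 9.8
[719.5 765.4] [127.5 233.6] 24.1
```

View pics/st.png

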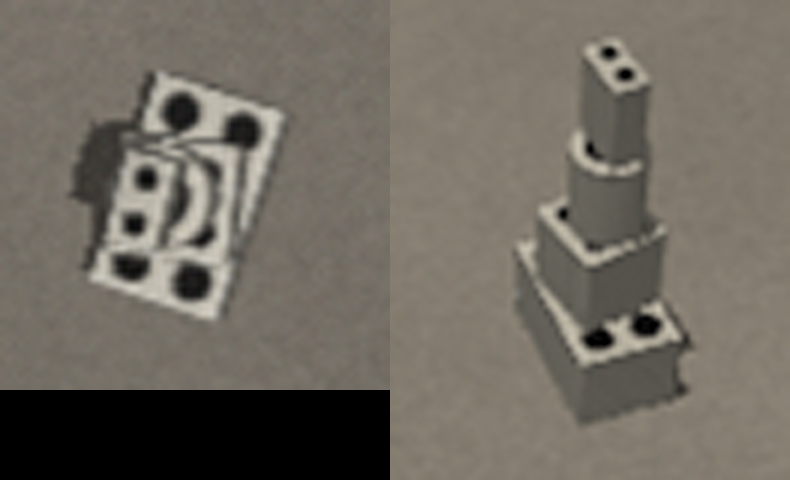

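The crop shows the slim block's top holes at about (214.5,244.7) and (212.3,252) in the top image. The long block's top-face corners are (155,72), (285,113), (218,320) and (92,280) in crop pixels.

```bash
cat >> h.py <<'E'
def go(x,y,z,yaw,show=True):
    """tool y axis along world angle yaw+90 (mod 180): shift/turn in move units from current pose"""
    s=ctrl.get_state();p=np.array(s['eef_pos']);r=R.from_quat(s['tcp_rot'])
    best=None
    for k in(0,180):
        a=np.radians(yaw+k);X=np.array([np.cos(a),np.sin(a),0]);Z=np.array([0,0,-1.]);T=R.from_matrix(np.c_[X,np.cross(Z,X),Z])
        v=(r.inv()*T).as_rotvec()
        q6=s['qpos'][5]
        print('turn/360',np.round(v/2/np.pi,4),'deg',round(np.degrees(v[2]),1))
    print('shift/20cm',np.round(r.inv().apply(np.array([x,y,z])-p)/.2,3),'q',np.round(s['qpos'],2),'pos',np.round(p,4),'yawX',round(np.degrees(np.arctan2(*r.as_matrix()[1::-1,0])),1))
E
python3 - <<'E'
from h import *;import pickle
t=pickle.load(open('top0.pkl','rb'));s=pickle.load(open('scene0.pkl','rb'))
T=lambda x,y,z:px2w(t,190+x/6,215+y/6,z)[:2]*1000
S=lambda x,y,z:px2w(s,230+(x-390)/5.333,110+y/5.333,z)[:2]*1000
P=[T(*p,.052) for p in((155,72),(285,113),(218,320),(92,280))]
print('long',np.round(P,1).tolist(),np.mean(P,0)); d=P[0]-P[3];print(np.degrees(np.arctan2(d[1],d[0])));d=P[1]-P[2];print(np.degrees(np.arctan2(d[1],d[0])))
H=[T(147,178,.208),T(134,222,.208)];d=H[0]-H[1];print('slim',np.mean(H,0),np.degrees(np.arctan2(d[1],d[0])))
H=[S(609,52,.208),S(625,74,.208)];d=H[1]-H[0];print('slimS',np.mean(H,0),np.degrees(np.arctan2(d[1],d[0])))
P=[S(*p,.208) for p in((585,50),(620,38),(650,80),(615,95))];print(np.mean(P,0),np.round(P))
# slim and long trays in top by white floor
im=t['image'];m=(im.min(2)>185).astype(np.uint8)
for k in cv2.findContours(m,cv2.RETR_EXTERNAL,cv2.CHAIN_APPROX_NONE)[0]:
    if cv2.contourArea(k)<80: continue
    w=np.array([px2w(t,*p,.002)[:2] for p in k[:,0,:]])*1000
    r=cv2.minAreaRect(w.astype(np.float32));print(np.round(r[0],1),np.round(r[1],1),round(r[2],1))
m=np.mean(H,0)/1000
go(*m,.30,-15)
E
```

```text
long [[494.9, 151.0], [475.8, 94.6], [387.1, 125.3], [405.5, 179.7]] [440.84073496 137.64201058]
-17.77116674913965
-19.085565092731873
slim [442.41804691 140.57006441] -17.41415546073302
slimS [444.42982663 139.57748252] -16.916911899308104
[445.97225201 138.44817069] [[427. 134.]
 [432. 154.]
 [464. 143.]
 [461. 123.]]
turn/360 [-1.000e-04  4.000e-04  4.747e-01] deg 170.9
turn/360 [-0.0003 -0.0001 -0.0253] deg -9.1
shift/20cm [-1.744 -1.828 -0.276] q [ 1.    0.29  1.58 -0.    1.28 -0.15] pos [0.2754 0.6157 0.2442] yawX 155.9
```

Request:
send_rows --moves "0 0 0 -0.1 -0.1 -0.15 1;0 0 0 -0.3 -0.3 -0.28 1;-0 0 -0.01 -0.5 -0.5 -0.28 1;0 0 -0.02 -0.7 -0.75 -0.28 1;0 0 -0.02 -0.9 -0.95 -0.28 1;0 0 -0.02 -0.95 -1 -0.28 1;0 0 -0.02 -0.95 -1 -0.28 1"

```text
time: 1.02
eef_pos: [0.3676, 0.3556, 0.3013]
tcp_rot: [0.148, 0.989, 0.0, -0.0]
contact_force: [-0.2, 0.2, 0.1]
opening: 0.997
finger_force: 0.0
```

```bash
python3 -c "
from h import *
go(.443,.139,.30,-17)"
```

```text
turn/360 [-1.e-04 -1.e-04  5.e-01] deg 180.0
turn/360 [ 0.0001 -0.     -0.    ] deg -0.0
shift/20cm [-0.677 -0.925  0.006] q [ 0.57 -0.12  1.91  0.    1.35 -0.7 ] pos [0.3676 0.3556 0.3013] yawX 163.0
```

Request:
send_rows --moves "0 0 0 -0.15 -0.2 0 1;0 0 0 -0.32 -0.45 0 1;0 0 0 -0.5 -0.7 0 1;0 0 0 -0.62 -0.85 0 1;0 0 0 -0.68 -0.92 0 1;0 0 0 -0.68 -0.92 0 1;0 0 0 -0.68 -0.92 0 1"

```text
time: 1.9
eef_pos: [0.4438, 0.1417, 0.3012]
tcp_rot: [0.146, 0.989, 0.0, -0.0]
contact_force: [0.1, -0.1, 0.7]
opening: 1.002
finger_force: 0.0
```

```bash
python3 -c "
from h import *
import pickle
c=snap('wrist','w1.png');pickle.dump(c,open('w1.pkl','wb'))
go(.443,.139,.190,-17)
print(w2px(c,(.443,.139,.208)))"
```

```text
turn/360 [ 1.000e-04  1.000e-04 -4.994e-01] deg -179.8
turn/360 [ 0.0001 -0.0001  0.0006] deg 0.2
shift/20cm [-0.001 -0.014  0.556] q [ 0.09 -0.23  2.    0.    1.37 -1.19] pos [0.4438 0.1417 0.3012] yawX 163.2
(np.float64(251.29969684216715), np.float64(201.4219970228845))
```

View pics/w1.png

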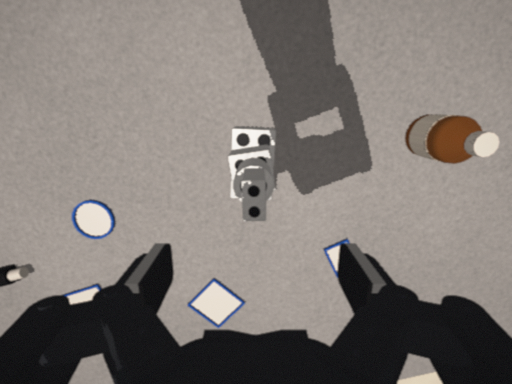

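The wrist view shows the slim block's holes at (253.5,190.5) and (254.5,211.5), the round tray at (94,219) and the square tray at (216,302).

```bash
cat >t2.py <<'E'
from t import *
def holes(c,pts,z):
    H=[px2w(c,*p,z)[:2]*1000 for p in pts];d=H[0]-H[-1];print(np.mean(H,0),np.degrees(np.arctan2(d[1],d[0])))
E
python3 -c "
from t2 import *
c=pickle.load(open('w1.pkl','rb'))
holes(c,((253.5,190.5),(254.5,211.5)),.208)
trays(c)
for z in (.18,.2): print(w2px(c,(.4438,.1417,z)))"
```

```text
[443.39852345 141.23565735] 165.72965612538283
[671.3   0.8] [73.3 74.7] 30.7
[638.8 220.2] [35.7 70.5] 62.0
[ 461.3 -137.9] [65.5 66.8] 21.5
(np.float64(254.67904505529452), np.float64(191.9871356799154))
(np.float64(254.6787567392433), np.float64(198.50117752084788))
```

Request:
send_rows --moves "0 0 0 0 -0.003 0.1 1;0 0 0.002 0 -0.003 0.25 1;0 0 0.002 0 -0.003 0.4 1;0 0 0.002 0 -0.003 0.52 0.2;0 0 0.002 0 -0.003 0.58 0;0 0 0.002 0 -0.003 0.6 -0.1;0 0 0.002 0 -0.003 0.6 -0.1" --newtons 40

```text
time: 2.82
eef_pos: [0.4442, 0.1401, 0.182]
tcp_rot: [0.153, 0.988, 0.0, 0.0]
contact_force: [0.5, 0.5, 0.7]
opening: 0.452
finger_force: 0.0
```

Request:
send_rows --moves "0 0 0 0 0 0 -0.3;0 0 0 0 0 0 -0.4;0 0 0 0 0 0 -0.5;0 0 0 0 0 0 -1;0 0 0 0 0 0 -1;0 0 0 0 0 0 -1"

```text
time: 3.58
eef_pos: [0.4443, 0.1398, 0.1819]
tcp_rot: [0.153, 0.988, 0.0, 0.001]
contact_force: [-0.3, -0.5, 3.2]
opening: 0.226
finger_force: 39.3
```

Request:
send_rows --moves "0 0 0 0 0 -0.03 -1;0 0 0 0 0 -0.1 -1;0 0 0 0 0 -0.2 -1;0 0 0 0 0 -0.28 -1;0 0 0 0 0 -0.3 -1;0 0 0 0 0 -0.3 -1"

```text
time: 4.32
eef_pos: [0.4438, 0.1398, 0.2414]
tcp_rot: [0.153, 0.988, 0.0, 0.0]
contact_force: [-0.0, -0.3, -0.9]
opening: 0.227
finger_force: 39.0
```

```bash
python3 -c "
from t2 import *
go(.647,.231,.20,9.8)
c=pickle.load(open('top0.pkl','rb'))
im=c['image'][155:190,170:205].astype(int);m=(im.min(2)>140).astype(np.uint8)
k=max(cv2.findContours(m,0,1)[0],key=cv2.contourArea)[:,0,:]+[170,155]
r=cv2.minAreaRect(np.array([px2w(c,*p,.002)[:2]*1000 for p in k],np.float32));print(r)"
```

```text
turn/360 [ 0.     -0.      0.4238] deg 152.6
turn/360 [ 0.      0.     -0.0762] deg -27.4
shift/20cm [-0.83   0.742  0.207] q [ 0.09 -0.19  2.08 -0.    1.25 -1.18] pos [0.4438 0.1398 0.2414] yawX 162.4
((647.2001342773438, 236.03257751464844), (49.70939636230469, 33.42403793334961), 10.636604309082031)
```

Request:
send_rows --moves "0 0 0 -0.04 0.04 0 -1;0 0 -0.02 -0.16 0.15 0 -1;0 0 -0.04 -0.32 0.29 0.02 -1;0 0 -0.06 -0.5 0.45 0.05 -1;0 0 -0.077 -0.66 0.6 0.1 -1;0 0 -0.077 -0.77 0.7 0.15 -1;0 0 -0.077 -0.82 0.74 0.2 -1;0 0 -0.077 -0.83 0.75 0.2 -1;0 0 -0.077 -0.83 0.75 0.2 -1"

```text
time: 5.45
eef_pos: [0.647, 0.2323, 0.2013]
tcp_rot: [-0.088, 0.996, -0.0, -0.0]
contact_force: [1.3, -0.5, -0.8]
opening: 0.224
finger_force: 39.1
```

```bash
python3 -c "
from t2 import *
go(.647,.233,.033,10.2)
c=snap('wrist','w2.png')
trays(c)"
```

```text
turn/360 [-2.000e-04  0.000e+00  4.997e-01] deg 179.9
turn/360 [-0.     -0.0001 -0.0003] deg -0.1
shift/20cm [-0.001  0.004  0.842] q [ 0.2   0.35  1.58 -0.    1.21 -1.55] pos [0.647  0.2323 0.2013] yawX -169.9
[828.  621.2] [54.   8.5] 24.4
[808.6 626.9] [129.9   4.3] 24.7
[785.9 582.3] [88.7  6.1] 17.8
[646.5 233.9] [59.1 43.3] 10.1
[6.707e+02 5.000e-01] [73.8 75.2] 30.5
```

View pics/w2.png

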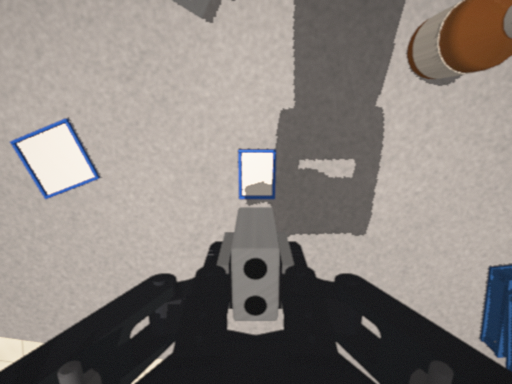

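The wrist view shows the slim block upright in the jaws, with its tray centred at about (257,174), i.e. (0.6465,0.2339).

Request:
send_rows --moves "0 0 0 0 0.008 0.05 -1;0 0 0 0 0.008 0.2 -1;0 0 0 0 0.008 0.4 -1;0 0 0 0 0.008 0.6 -1;0 0 0 0 0.008 0.74 -1;0 0 0 0 0.008 0.8 -1;0 0 0 0 0.008 0.83 -1;0 0 0 0 0.008 0.85 -1;0 0 0 0 0.008 0.86 -1;0 0 0 0 0.008 0.866 -1;0 0 0 0 0.008 0.866 -1"

```text
time: 6.88
eef_pos: [0.6474, 0.2341, 0.0285]
tcp_rot: [-0.088, 0.996, 0.0, 0.0]
contact_force: [0.5, 0.4, -0.9]
opening: 0.227
finger_force: 39.1
```

Request:
send_rows --moves "0 0 0 0 0 0.003 -1;0 0 0 0 0 0.005 -1;0 0 0 0 0 0.007 -1;0 0 0 0 0 0.007 -1"

```text
time: 7.38
eef_pos: [0.6475, 0.2341, 0.028]
tcp_rot: [-0.088, 0.996, -0.0, 0.0]
contact_force: [-1.9, 0.5, 5.0]
opening: 0.226
finger_force: 39.9
```

Request:
send_rows --moves "0 0 0 0 0 0.003 -0.45;0 0 0 0 0 0 -0.35;0 0 0 0 0 0 -0.2;0 0 0 0 0 0 0;0 0 0 0 0 -0.05 0;0 0 0 0 0 -0.2 0;0 0 0 0 0 -0.4 0;0 0 0 0 0 -0.65 0.3;0 0 0 0 0 -0.9 0.6;0 0 0 0 0 -1 0.9;0 0 0 0 0 -1 0.9;0 0 0 0 0 -1 0.9"

```text
time: 8.88
eef_pos: [0.646, 0.2337, 0.2236]
tcp_rot: [-0.088, 0.996, -0.0, -0.002]
contact_force: [-0.4, 0.1, -0.2]
opening: 0.952
finger_force: 0.0
```

```bash
python3 -c "
from t2 import *
go(.443,.139,.25,-16)
c=snap('wrist','w3.png');c=snap('scene')
cv2.imwrite('pics/s3.png',cv2.resize(c['image'][100:230,220:390,::-1],None,fx=4,fy=4))
"
```

```text
turn/360 [ 1.000e-03 -3.000e-04 -4.275e-01] deg -153.9
turn/360 [-0.0002 -0.0007  0.0725] deg 26.1
shift/20cm [ 1.083 -0.288 -0.127] q [ 0.2   0.33  1.56 -0.    1.25 -1.55] pos [0.646  0.2337 0.2236] yawX -169.9
```

View pics/s3.png

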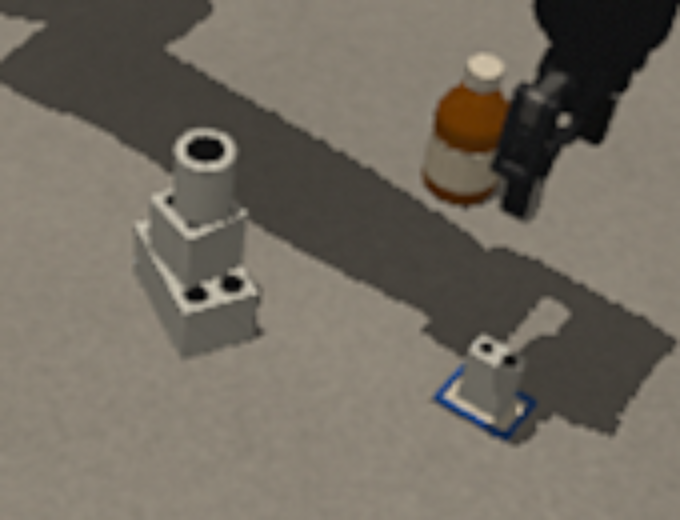

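The slim block stands upright in its tray and the rest of the stack is intact. Going back for the round block.

Request:
send_rows --moves "0 0 0 0.08 -0.02 -0.06 0.9;0 0 0.02 0.25 -0.07 -0.12 1;0 0 0.04 0.48 -0.13 -0.12 1;0 0 0.06 0.7 -0.19 -0.12 1;0 0 0.072 0.88 -0.24 -0.12 1;0 0 0.072 0.98 -0.28 -0.12 1;0 0 0.072 1 -0.29 -0.12 1;0 0 0.072 1 -0.29 -0.12 1"

```text
time: 9.98
eef_pos: [0.4606, 0.1419, 0.2501]
tcp_rot: [0.138, 0.99, -0.0, -0.0]
contact_force: [-0.1, 0.4, -0.5]
opening: 0.996
finger_force: 0.0
```

```bash
cat >> t2.py <<'E'
def dark(c,p,z,rad=45,thr=45,amin=25):
    "dark hole centres near the projection of world p, mapped to plane z (mm)"
    u,v=map(int,w2px(c,p));y0,x0=max(v-rad,0),max(u-rad,0)
    g=c['image'].max(2)[y0:v+rad,x0:u+rad];n,l,s,q=cv2.connectedComponentsWithStats((g<thr).astype(np.uint8))
    for i in range(1,n):
        if s[i,4]>amin: print('px',np.round(q[i]+[x0,y0],1),'area',s[i,4],'box',s[i,2:4],'w',np.round(px2w(c,*(q[i]+[x0,y0]),z)[:2]*1000,1))
E
python3 -c "
from t2 import *
print(px2w(pickle.load(open('scene0.pkl','rb')),271.5,137.5,.156))
for n in('wrist','scene','top'):
    print(n);dark(snap(n),(.443,.139,.156),.156,rad=45 if n=='wrist' else 14,amin=8)
go(.443,.139,.131,-16)
"
```

```text
[0.44615919 0.13785364 0.156     ]
wrist
px [259.6 150.4] area 12 box [6 4] w [420.9 157.1]
px [250.7 185.1] area 477 box [30 30] w [446.4 142.4]
scene
px [271.  136.8] area 43 box [9 6] w [443.4 138.6]
top
px [219.5 242. ] area 19 box [ 2 19] w [456.2 131.5]
px [227.7 242.2] area 59 box [ 4 21] w [455.4 111.8]
px [226.9 257.1] area 18 box [3 8] w [420.  114.4]
px [213.4 258.2] area 14 box [8 6] w [417.9 146.7]
turn/360 [ 1.000e-04 -0.000e+00 -4.995e-01] deg -179.8
turn/360 [-0.     -0.0001  0.0005] deg 0.2
shift/20cm [ 0.082 -0.04   0.597] q [ 0.09 -0.15  2.03  0.    1.26 -1.21] pos [0.461  0.1421 0.2505] yawX 164.2
```

Request:
send_rows --moves "0 0 0 0.03 -0.01 0.08 1;0 0 0 0.07 -0.028 0.2 1;0 0 0 0.075 -0.029 0.35 1;0 0 0 0.075 -0.029 0.48 1;0 0 0 0.075 -0.029 0.57 1;0 0 0 0.075 -0.029 0.605 0.5;0 0 0 0.075 -0.029 0.607 0.3;0 0 0 0.075 -0.029 0.607 0.15;0 0 0 0.075 -0.029 0.607 0.05;0 0 0 0.075 -0.029 0.607 -0.05;0 0 0 0.075 -0.029 0.607 -1;0 0 0 0.075 -0.029 0.607 -1" --newtons 40

```text
time: 11.62
eef_pos: [0.4451, 0.1404, 0.1303]
tcp_rot: [0.138, 0.99, 0.0, 0.001]
contact_force: [-1.1, -1.6, 5.2]
opening: 0.485
finger_force: 39.9
```

Request:
send_rows --moves "0 0 0 0 0 0 -1;0 0 0 0 0 -0.03 -1;0 0 0 0 0 -0.1 -1;0 0 0 0 0 -0.2 -1;0 0 0 0 0 -0.28 -1;0 0 0 0 0 -0.3 -1;0 0 0 0 0 -0.3 -1"

```text
time: 12.5
eef_pos: [0.4444, 0.1404, 0.1894]
tcp_rot: [0.138, 0.99, 0.0, 0.0]
contact_force: [0.4, 0.2, -1.7]
opening: 0.483
finger_force: 40.6
```

```bash
python3 -c "
from t2 import *
go(.462,-.138,.15,-16)
"
```

```text
turn/360 [-0.      0.     -0.4995] deg -179.8
turn/360 [0.     0.     0.0005] deg 0.2
shift/20cm [-0.465 -1.315  0.197] q [ 0.09 -0.13  2.13  0.    1.15 -1.21] pos [0.4444 0.1404 0.1894] yawX 164.2
```

Request:
send_rows --moves "0 0 0 -0.02 -0.05 0 -1;0 0 0 -0.06 -0.17 0 -1;0 0 0.01 -0.13 -0.36 0 -1;0 0 0.02 -0.2 -0.57 0 -1;0 0 0.03 -0.27 -0.77 0 -1;0 0 0.04 -0.32 -0.92 0 -1;0 0 0.04 -0.35 -0.98 0 -1;0 0 0.04 -0.35 -0.99 0 -1"

```text
time: 13.5
eef_pos: [0.4576, -0.0697, 0.1888]
tcp_rot: [0.261, 0.965, 0.0, -0.001]
contact_force: [-0.4, -0.2, -2.1]
opening: 0.479
finger_force: 40.8
```

```bash
python3 -c "
from t2 import *
go(.462,-.138,.15,-30)
trays(snap('wrist'))
"
```

```text
turn/360 [-3.000e-04 -0.000e+00  4.993e-01] deg 179.7
turn/360 [ 0.     -0.0002 -0.0007] deg -0.3
shift/20cm [-0.191 -0.284  0.194] q [-0.37 -0.14  2.13  0.    1.15 -1.41] pos [ 0.4576 -0.0697  0.1888] yawX 149.7
[663.8  12.5] [75.6 46.6] 31.1
[ 458.7 -138.9] [60.9 67.1] 26.7
```

Request:
send_rows --moves "0 0 0 -0.02 -0.03 0.03 -1;0 0 0 -0.07 -0.11 0.1 -1;0 0 0 -0.14 -0.21 0.2 -1;0 0 0 -0.18 -0.27 0.32 -1;0 0 0 -0.189 -0.285 0.46 -1;0 0 0 -0.189 -0.285 0.6 -1;0 0 0 -0.189 -0.285 0.7 -1;0 0 0 -0.189 -0.285 0.75 -1;0 0 0 -0.189 -0.285 0.78 -1;0 0 0 -0.189 -0.285 0.79 -1;0 0 0 -0.189 -0.285 0.794 -1;0 0 0 -0.189 -0.285 0.794 -1"

```text
time: 15.05
eef_pos: [0.4622, -0.1377, 0.0311]
tcp_rot: [0.261, 0.965, -0.0, 0.001]
contact_force: [-0.4, 0.6, -1.5]
opening: 0.481
finger_force: 40.8
```

Request:
send_rows --moves "0 0 0 0 0 0.004 -1;0 0 0 0 0 0.006 -1;0 0 0 0 0 0.008 -1;0 0 0 0 0 0.01 -1"

```text
time: 15.55
eef_pos: [0.4617, -0.1375, 0.0285]
tcp_rot: [0.261, 0.965, -0.0, 0.0]
contact_force: [-0.0, 0.5, -1.2]
opening: 0.478
finger_force: 40.8
```

Request:
send_rows --moves "0 0 0 0 0 0.002 -1;0 0 0 0 0 0.004 -1;0 0 0 0 0 0.004 -1;0 0 0 0 0 0.004 -1"

```text
time: 16.05
eef_pos: [0.4618, -0.1375, 0.0283]
tcp_rot: [0.261, 0.965, 0.0, -0.0]
contact_force: [-3.5, 1.1, 4.3]
opening: 0.485
finger_force: 41.2
```

Contact with the floor; release and rise.

Request:
send_rows --moves "0 0 0 0 0 0 0.1;0 0 0 0 0 0 0.2;0 0 0 0 0 0 0.4;0 0 0 0 0 0 0.6;0 0 0 0 0 -0.05 0.6;0 0 0 0 0 -0.2 0.6;0 0 0 0 0 -0.4 0.8;0 0 0 0 0 -0.65 1;0 0 0 0 0 -0.9 1;0 0 0 0 0 -1 1;0 0 0 0 0 -1 1"

```text
time: 17.42
eef_pos: [0.4628, -0.138, 0.2306]
tcp_rot: [0.261, 0.965, -0.001, 0.003]
contact_force: [-0.2, 0.2, -0.7]
opening: 0.998
finger_force: 0.0
```

```bash
python3 -c "
from t2 import *
go(.443,.139,.22,-16)
c=snap('scene');pickle.dump(c,open('s4.pkl','wb'))
cv2.imwrite('pics/s4.png',cv2.resize(c['image'][110:250,170:310,::-1],None,fx=4,fy=4))
"
```

```text
turn/360 [1.300e-03 1.000e-04 4.605e-01] deg 165.8
turn/360 [-0.0001  0.0009 -0.0395] deg -14.2
shift/20cm [0.783 1.147 0.048] q [-0.5  -0.14  2.05  0.    1.22 -1.54] pos [ 0.4628 -0.138   0.2306] yawX 149.8
```

View pics/s4.png

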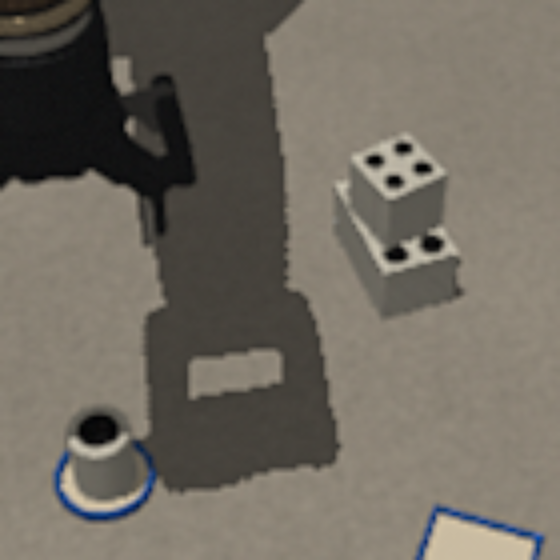

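The round block stands in its tray, and the square block's four holes show at crop (375–423,147–181).

Request:
send_rows --moves "0 0 0 0.05 0.07 0 1;0 0 0 0.15 0.22 0 1;0 0 -0.01 0.28 0.42 0.02 1;0 0 -0.02 0.41 0.62 0.04 1;0 0 -0.03 0.52 0.8 0.05 1;0 0 -0.04 0.6 0.93 0.05 1;0 0 -0.04 0.63 1 0.05 1;0 0 -0.04 0.64 1 0.05 1;0 0 -0.04 0.64 1 0.05 1"

```text
time: 18.6
eef_pos: [0.4516, 0.0992, 0.2173]
tcp_rot: [0.138, 0.99, -0.0, -0.0]
contact_force: [-0.3, 0.7, 0.0]
opening: 1.002
finger_force: 0.0
```

```bash
python3 -c "
from t2 import *
c=snap('wrist');print('w');dark(c,(.443,.139,.104),.104)
cv2.imwrite('pics/w4.png',c['image'][:,:,::-1])
c=pickle.load(open('s4.pkl','rb'));print('s');dark(c,(.443,.139,.104),.104,rad=14,amin=5)
go(.443,.139,.077,-16)
"
```

```text
w
px [277.8 131.3] area 108 box [15  9] w [403.3 133.1]
px [304.7 130.6] area 90 box [15  7] w [409.  155.2]
px [307.6 157.6] area 142 box [14 14] w [432.  152.4]
px [279.8 160.7] area 159 box [14 14] w [428.  128.5]
px [309.8 183.9] area 144 box [14 13] w [455.5 149.1]
px [282.9 187.3] area 143 box [13 13] w [452.  125.3]
s
px [270.3 146.6] area 7 box [4 2] w [431.1 150.6]
px [263.  149.5] area 6 box [3 2] w [426.7 126.9]
px [275.3 151.6] area 7 box [4 2] w [455.  147.7]
px [268.  154.5] area 6 box [3 2] w [450.5 124.3]
turn/360 [ 1.000e-04 -1.000e-04 -4.998e-01] deg -179.9
turn/360 [-0.0001 -0.0001  0.0002] deg 0.1
shift/20cm [0.097 0.18  0.702] q [-0.   -0.17  2.11 -0.    1.21 -1.3 ] pos [0.4518 0.099  0.2175] yawX 164.1
```

Request:
send_rows --moves "0 0 -0.01 0.03 0.06 0 1;0 0 -0.023 0.08 0.14 0.04 1;0 0 -0.023 0.103 0.175 0.14 1;0 0 -0.023 0.103 0.175 0.3 1;0 0 -0.023 0.103 0.175 0.46 1;0 0 -0.023 0.103 0.175 0.6 1;0 0 -0.023 0.103 0.175 0.68 1;0 0 -0.023 0.103 0.175 0.702 0.6;0 0 -0.023 0.103 0.175 0.702 0.4;0 0 -0.023 0.103 0.175 0.702 0.25;0 0 -0.023 0.103 0.175 0.702 0.1;0 0 -0.023 0.103 0.175 0.702 -0.5" --newtons 60

```text
time: 20.15
eef_pos: [0.4428, 0.1392, 0.0787]
tcp_rot: [0.066, 0.998, 0.0, 0.001]
contact_force: [0.8, -0.1, 5.6]
opening: 0.578
finger_force: 63.2
```

Request:
send_rows --moves "0 0 0 0 0 0 -0.5;0 0 0 0 0 0 -0.5;0 0 0 0 0 -0.03 -0.5;0 0 0 0 0 -0.1 -0.5;0 0 0 0 0 -0.2 -0.5;0 0 0 0 0 -0.3 -0.5;0 0 0 0 0 -0.36 -0.5;0 0 0 0 0 -0.36 -0.5"

```text
time: 21.15
eef_pos: [0.4421, 0.1391, 0.1503]
tcp_rot: [0.066, 0.998, 0.0, 0.001]
contact_force: [-0.4, 0.1, -2.5]
opening: 0.576
finger_force: 62.8
```

```bash
python3 -c "
from t2 import *
go(.671,0,.12,30.6)
"
```

```text
turn/360 [0.0004 0.     0.394 ] deg 141.8
turn/360 [-0.      0.0003 -0.106 ] deg -38.2
shift/20cm [-1.226 -0.539  0.154] q [ 0.09 -0.09  2.17  0.    1.06 -1.35] pos [0.4421 0.1391 0.1503] yawX 172.4
```

Request:
send_rows --moves "0 0 -0.005 -0.05 -0.02 0 -0.5;0 0 -0.02 -0.15 -0.065 0 -0.5;0 0 -0.04 -0.3 -0.13 0 -0.5;0 0 -0.06 -0.48 -0.21 0 -0.5;0 0 -0.08 -0.66 -0.29 0 -0.5;0 0 -0.095 -0.82 -0.36 0 -0.5;0 0 -0.104 -0.93 -0.41 0 -0.5;0 0 -0.106 -0.98 -0.43 0 -0.5;0 0 -0.106 -0.98 -0.43 0 -0.5"

```text
time: 22.28
eef_pos: [0.6241, 0.0281, 0.1483]
tcp_rot: [-0.263, 0.965, 0.0, -0.001]
contact_force: [0.7, 0.0, -2.9]
opening: 0.576
finger_force: 62.7
```

```bash
python3 -c "
from t2 import *
go(.671,0,.03,30.6)
trays(snap('wrist','w5.png'))
"
```

```text
turn/360 [-4.000e-04 -3.000e-04  4.999e-01] deg 179.9
turn/360 [ 0.0002 -0.0002 -0.0001] deg -0.1
shift/20cm [-0.131 -0.241  0.591] q [-0.12  0.27  1.78  0.    1.09 -2.22] pos [0.6241 0.0281 0.1483] yawX -149.5
[625.6 230.2] [17.2 46. ] 10.6
[6.713e+02 5.000e-01] [74.2 73.7] 30.5
[ 633.3 -196.2] [119.9  29.5] 1.4
```

View pics/w5.png

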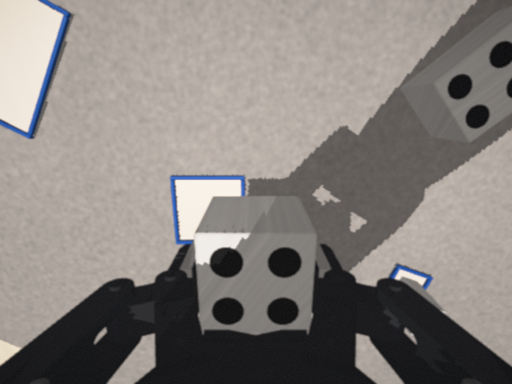

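The square block is held square to its tray, whose centre is (0.6713,0.0005).

Request:
send_rows --moves "0 0 0 -0.02 -0.04 0.02 -0.5;0 0 0 -0.07 -0.12 0.08 -0.5;0 0 0 -0.115 -0.21 0.17 -0.5;0 0 0 -0.132 -0.24 0.28 -0.5;0 0 0 -0.132 -0.24 0.4 -0.5;0 0 0 -0.132 -0.24 0.49 -0.5;0 0 0 -0.132 -0.24 0.55 -0.5;0 0 0 -0.132 -0.24 0.575 -0.5;0 0 0 -0.132 -0.24 0.588 -0.5;0 0 0 -0.132 -0.24 0.591 -0.5;0 0 0 -0.132 -0.24 0.591 -0.5"

```text
time: 23.7
eef_pos: [0.6722, 0.0001, 0.0319]
tcp_rot: [-0.264, 0.965, -0.0, 0.001]
contact_force: [-0.6, 0.7, -2.0]
opening: 0.579
finger_force: 62.7
```

Request:
send_rows --moves "0 0 0 0 0 0.004 -0.5;0 0 0 0 0 0.006 -0.5;0 0 0 0 0 0.008 -0.5;0 0 0 0 0 0.008 -0.5"

```text
time: 24.2
eef_pos: [0.6717, 0.0002, 0.0294]
tcp_rot: [-0.264, 0.965, 0.0, -0.0]
contact_force: [0.3, -0.4, -1.9]
opening: 0.579
finger_force: 62.7
```

Request:
send_rows --moves "0 0 0 0 0 0.002 -0.5;0 0 0 0 0 0.004 -0.5;0 0 0 0 0 0.004 -0.5;0 0 0 0 0 0.004 -0.5"

```text
time: 24.7
eef_pos: [0.6718, 0.0002, 0.0288]
tcp_rot: [-0.264, 0.965, -0.0, 0.0]
contact_force: [-1.1, 0.2, -1.4]
opening: 0.579
finger_force: 62.9
```

Request:
send_rows --moves "0 0 0 0 0 0.002 -0.5;0 0 0 0 0 0.003 -0.5;0 0 0 0 0 0.003 -0.5;0 0 0 0 0 0.003 -0.5"

```text
time: 25.2
eef_pos: [0.6718, 0.0002, 0.0288]
tcp_rot: [-0.264, 0.965, 0.0, -0.0]
contact_force: [-3.8, 0.1, 5.8]
opening: 0.577
finger_force: 63.2
```

Request:
send_rows --moves "0 0 0 0 0 0 0.25;0 0 0 0 0 0 0.4;0 0 0 0 0 0 0.6;0 0 0 0 0 0 0.8;0 0 0 0 0 -0.05 0.8;0 0 0 0 0 -0.2 0.8;0 0 0 0 0 -0.4 1;0 0 0 0 0 -0.6 1;0 0 0 0 0 -0.75 1;0 0 0 0 0 -0.8 1;0 0 0 0 0 -0.8 1"

```text
time: 26.58
eef_pos: [0.6719, 0.0002, 0.1887]
tcp_rot: [-0.264, 0.965, -0.0, 0.001]
contact_force: [-0.3, -0.1, 0.1]
opening: 1.0
finger_force: 0.0
```

```bash
python3 -c "
from t2 import *
c=snap('scene');pickle.dump(c,open('s5.pkl','wb'))
cv2.imwrite('pics/s5.png',cv2.resize(c['image'][110:290,170:370,::-1],None,fx=3.3,fy=3.3))
dark(c,(.441,.138,.052),.052,rad=18,amin=5)
go(.441,.138,.18,-17.5)
"
```

```text
px [283.3 157.2] area 99 box [ 8 33] w [450.4 188.5]
px [268.1 154.8] area 15 box [5 4] w [414.1 161. ]
px [259.5 157. ] area 14 box [6 3] w [404.5 135.3]
px [273.  162.5] area 16 box [5 4] w [446.7 150.5]
px [264. 165.] area 15 box [5 3] w [437.3 123.7]
px [277.4 170.6] area 19 box [6 4] w [478.4 138.3]
px [268.5 172.9] area 17 box [6 4] w [468.5 112.7]
turn/360 [ 3.000e-04  1.000e-04 -3.664e-01] deg -131.9
turn/360 [ 1.000e-04 -2.000e-04  1.336e-01] deg 48.1
shift/20cm [0.64  1.179 0.037] q [-0.15  0.33  1.63 -0.    1.18 -2.26] pos [6.712e-01 3.000e-04 1.872e-01] yawX -149.4
```

View pics/s5.png

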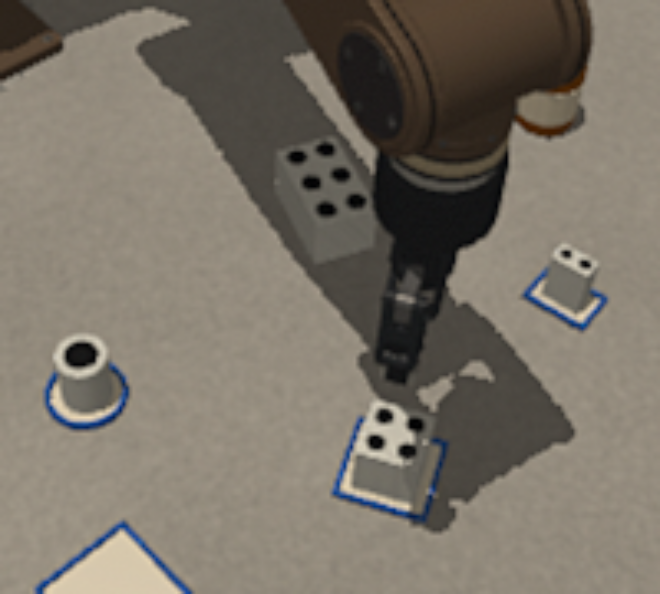

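The round, square and slim blocks all stand upright in their trays. The long block stands at (0.4415,0.137), turned about −19°.

Request:
send_rows --moves "0 0 0.01 0.04 0.07 0 1;0 0 0.03 0.12 0.22 0 1;0 0 0.055 0.23 0.43 0 1;0 0 0.08 0.34 0.64 0 1;0 0 0.105 0.44 0.82 0 1;0 0 0.13 0.5 0.94 0 1;0 0 0.138 0.54 1 0 1;0 0 0.138 0.54 1 0 1;0 0 0.138 0.54 1 0 1"

```text
time: 27.75
eef_pos: [0.477, 0.1171, 0.1873]
tcp_rot: [0.165, 0.986, -0.0, -0.001]
contact_force: [-0.1, -1.2, -0.5]
opening: 1.002
finger_force: 0.0
```

```bash
python3 -c "
from t2 import *
c=snap('wrist');dark(c,(.441,.138,.052),.052,rad=75)
go(.4415,.1375,.027,-19)
"
```

```text
px [252.1 107.3] area 162 box [13 19] w [404.9 139.4]
px [280.6 108.5] area 268 box [18 19] w [414.3 163.2]
px [279.3 146.8] area 234 box [17 18] w [446.6 151.8]
px [249.1 182.3] area 202 box [17 16] w [469.7 113.7]
px [278.1 182.2] area 213 box [17 16] w [478.8 140.3]
turn/360 [-2.000e-04  1.000e-04  4.998e-01] deg 179.9
turn/360 [-0.0001 -0.0001 -0.0002] deg -0.1
shift/20cm [0.202 0.039 0.803] q [ 0.03 -0.07  2.07 -0.    1.14 -1.2 ] pos [0.4772 0.117  0.1875] yawX 160.9
```

Request:
send_rows --moves "0 0 0.001 0.04 0.01 0 1;0 0 0.001 0.14 0.03 0.02 1;0 0 0.001 0.19 0.041 0.1 1;0 0 0.001 0.2 0.043 0.25 1;0 0 0.001 0.2 0.043 0.42 1;0 0 0.001 0.2 0.043 0.58 1;0 0 0.001 0.2 0.043 0.71 1;0 0 0.001 0.2 0.043 0.79 1;0 0 0.001 0.2 0.043 0.813 0.8;0 0 0.001 0.2 0.043 0.813 0.6;0 0 0.001 0.2 0.043 0.813 0.45;0 0 0.001 0.2 0.043 0.813 0.3" --newtons 80

```text
time: 29.3
eef_pos: [0.443, 0.1384, 0.0269]
tcp_rot: [0.169, 0.986, 0.0, 0.001]
contact_force: [-0.3, -1.6, 4.1]
opening: 0.666
finger_force: 86.7
```

Request:
send_rows --moves "0 0 0 0 0 0 -0.3;0 0 0 0 0 0 -0.3;0 0 0 0 0 0 -0.3;0 0 0 0 0 -0.03 -0.3;0 0 0 0 0 -0.1 -0.3;0 0 0 0 0 -0.2 -0.3;0 0 0 0 0 -0.3 -0.3;0 0 0 0 0 -0.35 -0.3;0 0 0 0 0 -0.35 -0.3"

```text
time: 30.42
eef_pos: [0.4422, 0.1386, 0.0961]
tcp_rot: [0.169, 0.986, 0.0, 0.001]
contact_force: [0.4, 0.5, -5.9]
opening: 0.669
finger_force: 86.7
```

```bash
python3 -c "
from t2 import *
c=snap('wrist','w6.png');trays(c)
go(.633,-.225,.14,1.7)
"
```

```text
[656.9 215.1] [47.8  6.1] 15.5
[ 473.4 -115.7] [19. 64.] 55.8
turn/360 [-1.000e-04  0.000e+00  4.413e-01] deg 158.9
turn/360 [-0.     -0.     -0.0587] deg -21.1
shift/20cm [-1.507 -1.396 -0.224] q [ 0.08  0.    2.2   0.    0.94 -1.15] pos [0.4416 0.1385 0.0953] yawX 160.6
```

View pics/w6.png

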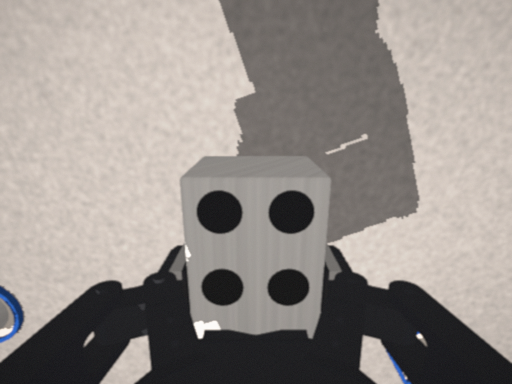

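The long block is held level. The straight path clears the placed blocks, and I'm raising it well above them anyway.

Request:
send_rows --moves "0 0 0 -0.02 -0.02 -0.05 -0.3;0 0 0 -0.08 -0.07 -0.12 -0.3;0 0 -0.01 -0.18 -0.17 -0.2 -0.3;0 0 -0.02 -0.32 -0.3 -0.22 -0.3;0 0 -0.03 -0.47 -0.44 -0.22 -0.3;0 0 -0.04 -0.62 -0.57 -0.22 -0.3;0 0 -0.05 -0.76 -0.7 -0.22 -0.3;0 0 -0.059 -0.87 -0.81 -0.22 -0.3;0 0 -0.059 -0.95 -0.88 -0.22 -0.3;0 0 -0.059 -0.98 -0.91 -0.22 -0.3;0 0 -0.059 -0.98 -0.91 -0.22 -0.3"

```text
time: 31.85
eef_pos: [0.5661, -0.0983, 0.1394]
tcp_rot: [-0.015, 1.0, 0.0, -0.0]
contact_force: [-0.5, 1.0, -7.5]
opening: 0.67
finger_force: 87.1
```

```bash
python3 -c "
from t2 import *
c=snap('wrist','w7.png');trays(c);trays(snap('top'),40)
go(.634,-.225,.14,1.7)
"
```

```text
[645.9  25.5] [63.8 20.4] 48.6
[ 624.1 -223.3] [100.6  82.5] 2.1
[ 463.7 -135.1] [58.1 66.3] 43.6
[715.8 615. ] [15.2 88.4] 17.3
[764.1 691.4] [124.3 181. ] 24.1
turn/360 [ 3.000e-04  2.000e-04 -4.996e-01] deg -179.9
turn/360 [ 0.0001 -0.0002  0.0004] deg 0.1
shift/20cm [-0.321 -0.649 -0.005] q [-0.35  0.18  1.91  0.    1.05 -1.95] pos [ 0.5657 -0.0974  0.1392] yawX -178.2
```

Request:
send_rows --moves "0 0 0 -0.02 -0.05 0 -0.3;0 0 0 -0.07 -0.15 0 -0.3;0 0 0 -0.15 -0.3 0 -0.3;0 0 0 -0.23 -0.46 0 -0.3;0 0 0 -0.29 -0.58 0.05 -0.3;0 0 0 -0.321 -0.64 0.15 -0.3;0 0 0 -0.321 -0.645 0.25 -0.3;0 0 0 -0.321 -0.645 0.35 -0.3;0 0 0 -0.321 -0.645 0.4 -0.3;0 0 0 -0.321 -0.645 0.4 -0.3"

```text
time: 33.2
eef_pos: [0.6337, -0.2243, 0.0581]
tcp_rot: [-0.016, 1.0, 0.001, -0.001]
contact_force: [0.0, 0.1, -7.4]
opening: 0.667
finger_force: 87.1
```

```bash
python3 -c "
from t2 import *
c=snap('wrist');d=snap('scene')
o=np.hstack([c['image'],cv2.resize(d['image'][200:360,130:290],(288,384)[::1] if 0 else (288,384))]);cv2.imwrite('pics/w8.png',o[:,:,::-1]);trays(c)
go(.6345,-.2245,.03,1.9)
"
```

```text
[678.3 -38.3] [55.1 13.4] 16.5
[ 584.7 -224.9] [20.5 81.7] 1.8
turn/360 [3.000e-04 2.000e-04 4.998e-01] deg 179.9
turn/360 [-0.0001  0.0002 -0.0002] deg -0.1
shift/20cm [0.003 0.003 0.152] q [-0.49  0.48  1.69 -0.    0.97 -2.09] pos [ 0.6351 -0.2251  0.0603] yawX -178.2
```

View pics/w8.png

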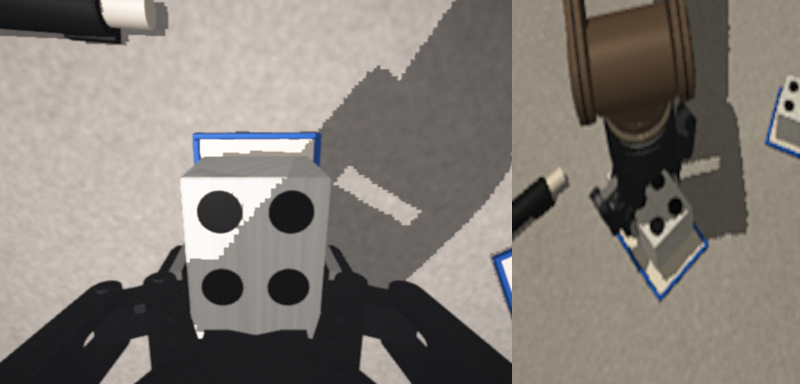

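The block is centred over its tray, whose visible edges give a centre of (0.634,−0.225).

Request:
send_rows --moves "0 0 0 0 0 0.03 -0.3;0 0 0 0 0 0.07 -0.3;0 0 0 0 0 0.1 -0.3;0 0 0 0 0 0.12 -0.3;0 0 0 0 0 0.135 -0.3;0 0 0 0 0 0.145 -0.3;0 0 0 0 0 0.145 -0.3;0 0 0 0 0 0.145 -0.3"

```text
time: 34.3
eef_pos: [0.6347, -0.2253, 0.0308]
tcp_rot: [-0.016, 1.0, -0.0, 0.0]
contact_force: [-0.5, -0.2, -6.0]
opening: 0.669
finger_force: 87.1
```

Request:
send_rows --moves "0 0 0 0 0 0.003 -0.3;0 0 0 0 0 0.005 -0.3;0 0 0 0 0 0.005 -0.3;0 0 0 0 0 0.005 -0.3"

```text
time: 34.8
eef_pos: [0.6345, -0.2252, 0.0295]
tcp_rot: [-0.016, 1.0, 0.0, -0.0]
contact_force: [0.6, 0.7, -6.3]
opening: 0.668
finger_force: 87.1
```

Request:
send_rows --moves "0 0 0 0 0 0.003 -0.3;0 0 0 0 0 0.005 -0.3;0 0 0 0 0 0.005 -0.3;0 0 0 0 0 0.005 -0.3"

```text
time: 35.3
eef_pos: [0.6346, -0.2253, 0.029]
tcp_rot: [-0.016, 1.0, -0.0, 0.0]
contact_force: [-2.3, 0.4, -1.9]
opening: 0.666
finger_force: 87.4
```

Request:
send_rows --moves "0 0 0 0 0 0.002 -0.3;0 0 0 0 0 0.003 -0.3;0 0 0 0 0 0.003 -0.3"

```text
time: 35.67
eef_pos: [0.6346, -0.2253, 0.029]
tcp_rot: [-0.016, 1.0, 0.0, -0.0]
contact_force: [-4.3, 1.7, 2.8]
opening: 0.669
finger_force: 87.9
```

Request:
send_rows --moves "0 0 0 0 0 0 0.45;0 0 0 0 0 0 0.6;0 0 0 0 0 0 0.8;0 0 0 0 0 0 1;0 0 0 0 0 -0.03 1;0 0 0 0 0 -0.15 1;0 0 0 0 0 -0.35 1;0 0 0 0 0 -0.6 1;0 0 0 0 0 -0.85 1;0 0 0 0 0 -1 1;0 0 0 0 0 -1 1"

```text
time: 37.05
eef_pos: [0.6364, -0.2261, 0.2343]
tcp_rot: [-0.016, 1.0, -0.002, 0.004]
contact_force: [-0.2, 1.2, 0.3]
opening: 0.996
finger_force: 0.0
```

Request:
send_rows --moves "0 0 0 0.1 0 0 1;0 0 0 0.3 0 -0.1 1;0 0 0 0.5 0 -0.2 1;0 0 0 0.6 0 -0.2 1;0 0 0 0.6 0 -0.2 1;0 0 0 0.6 0 -0.2 1"

```text
time: 37.8
eef_pos: [0.5146, -0.2288, 0.267]
tcp_rot: [-0.016, 1.0, 0.0, -0.0]
contact_force: [-0.4, 0.1, 0.1]
opening: 0.999
finger_force: 0.0
```

```bash
python3 -c "
from t2 import *
c=snap('scene','s9.png');cv2.imwrite('pics/s9.png',cv2.resize(c['image'][100:340,40:370,::-1],None,fx=2.4,fy=2.4))
"
```

```text
(no output)
```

View pics/s9.png

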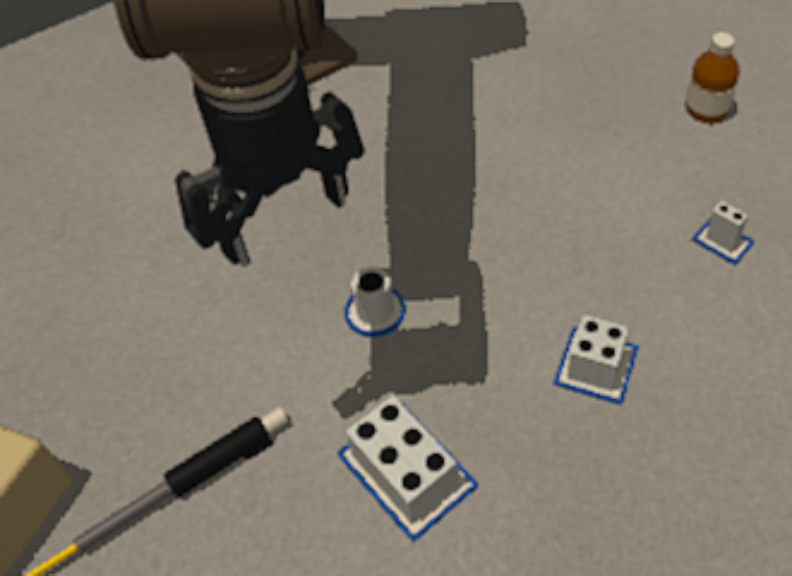

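The picture shows all four blocks upright inside their own trays, the bottle and pipette where they were, and the gripper clear. Handing in.

```bash
python3 -c "
from plant import ctrl
print(ctrl.sign_off())"
```

```text
the job is handed in; nothing more can be done
None
```

All four blocks stand upright in their matching trays, moved one at a time from the top down; the bottle and pipette were left alone, and the job was handed in at about 38 s on the robot's clock.

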